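# Lay down the spanner stand and hang the ring spanner on its slanted peg

## Task

The red spanner stand has been left standing on its end beside the steel stop bar: push it over the bar so that it tips down onto its base, lying level with the bar under its one end and its rubber foot on the bench. Then pick up the ring spanner and, without dropping it, lower its eye over the stand's slanted peg until it lies fully home against the sloping face, and let go. Leave the white drill case, the steel tool holder and the green tap case where they are.

Things in the scene. Friction and masses are not known exactly. Their poses are not given: they have to be found in the camera images.
- bar: flat steel stop bar fixed to the bench, 160 long (its x) x 25 wide (its y) x 10 mm high. Origin: centre of its underside, on the bench. The stand is on its +y side at the start and is to be tipped towards its -y side.
- stand: red sheet-steel spanner stand, loose, about 0.9 kg, a wedge-shaped prism 120 mm deep (x), 84 from base to top (y), 150 long (z). Starts standing on end, z up, its base face (y = -50) 1 to 4 mm off the bar, axes within 0.05 rad of the bar's. Origin: centre of its lower end face. Laid down, its y axis points straight up, z along the bar's -y, and the slope and peg face the bar's -x side.
- push_point (a point): point on the stand's flat top face (a strip at y = 34 mm, x = 20 to 60 mm in its frame), at x = 40 mm, 125 mm above the lower end; axes as the stand's. While it stands, pushing here towards its -y with about 3 to 5 N tips it over the bar; past roughly 35 degrees it falls on by itself. The strip reaches 25 mm further up. The peg sticks out lower and to the -x side.
- rubber_foot (a point): centre of the rubber foot strip's face (120 x 20 mm, 10 mm thick) on the stand's base side, at y = -60, z = 138 mm in the stand's frame; axes as the stand's. When the stand is properly laid down this face is on the bench and the other end of the base rests on the bar, 10 mm high too, so that the stand is level.
- peg_foot (a point): centre of the foot of the stand's peg, in the middle of its 26-degree sloping face (about 79 mm above the bench once laid down). z axis along the peg, square to the slope and outwards; x axis down the slope (55 mm to its lower edge, 34 mm to its upper edge); y axis along the stand's length (75 mm to each end). Steel peg 16 mm in diameter, 53 mm long, round tip.
- spanner: steel ring spanner lying flat on the bench, 0.35 kg, 171 mm long, 12 mm thick: a ring (58 mm outside, 32 mm hole through) and a flat straight handle 20 mm wide with a blue inlay, ending 142 mm from the hole's centre. Origin: centre of the hole at the underside; x along the handle away from the ring, z up. Centre of mass on the handle, about 50 mm from the hole's centre.
- eye (a point): centre of the hole in the spanner's ring, at half its thickness (6 mm above its underside); axes as the spanner's.
- drill_case: white plastic drill case with a yellow label, 130 (x) x 60 x 35 mm, lying on the bench near the spanner, loose. Origin: centre of its underside.
- tool_holder: dark steel taper tool holder standing on its flange, 60 mm in diameter at the foot, 110 mm high, loose. Origin: centre of its underside.
- tap_case: green plastic tap case, 110 (x) x 70 x 30 mm, lying on the bench, loose. Origin: centre of its underside.
Mind the look-alikes: they are no part of the job. What is meant by the spanner is not turquoise, and is the smaller of those in its own colour.

How it is judged (in metres and radians):
On the way, in this order (a step that is already met when the one before it is completed fails the run):
1. the stand lies level on its base, across the bar and on its rubber foot, at rest (angle between stand's own y axis and vertical below 0.05 rad and linear speed of stand below 0.02 m/s), for 0.2 s.
2. the spanner's eye is down over the peg (below 25 mm above the sloping face) while still held in the fingers (contact force between the fingers and spanner above 1 N and z of eye in the frame of peg_foot between 0 and 0.025 m and x of eye in the frame of peg_foot between -0.013 and 0.013 m and y of eye in the frame of peg_foot between -0.013 and 0.013 m), for 0.1 s.
At the end, for the whole second after the job is handed in: The stand lies level on its base over the bar (within 0.05 rad); the spanner's eye is on the peg (centre within 13 mm of the peg's axis along and across the slope) and against the sloping face (eye centre under 12 mm above it, flat within 0.12 rad); both at rest (all of step 1 and x of eye in the frame of peg_foot between -0.013 and 0.013 m and y of eye in the frame of peg_foot between -0.013 and 0.013 m and z of eye in the frame of peg_foot between 0 and 0.012 m and angle between the z axis of spanner and the z axis of peg_foot, either way round below 0.12 rad and linear speed of spanner below 0.02 m/s); the robot touches nothing.
It fails at once if the white drill case is moved by more than 20 mm (distance of drill_case from where it was at the start of the episode above 0.02 m).
It fails at once if the tool holder is moved by more than 20 mm (distance of tool_holder from where it was at the start of the episode above 0.02 m).
It fails at once if the green tap case is moved by more than 20 mm (distance of tap_case from where it was at the start of the episode above 0.02 m).
It also fails if it takes over 53 s, if anything falls off the work surface, if the arm or the gripper's body presses on something with over 40 N, if the wrist force passes 120 N, or if a joint passes its speed limit or range.

## Robot

A 6-joint arm with a two-finger parallel gripper is mounted at the origin on the work surface. World frame = base frame: x ahead of the robot, y to its left, z up, the work surface at z = 0. Lengths are in m, angles in degrees, forces in N, time in s.
With the tool pointing down it reaches from about 0.4 to 0.825 m from the base axis. Payload 7 kg.
Tool frame: the origin (TCP) lies midway between the tips of the shut fingers; the grasp point (between the pads) lies 19 mm behind it; z points along the fingers, y is the line along which they close (so a half turn about z gives the same grasp; the last joint's range is limited). The gripper opens to 88 mm and grips with 3 to 60 N. Pads are 19 mm wide; open, the fingers measure 130 mm over their backs; the gripper's body (78 mm by 193 mm) begins 47 mm behind the grasp point.
Start: joints at [-47.435, 20.546, 0.682, 0, -70.136, -16.507], TCP at [0.296, -0.606, 0.227] pointing down, gripper open.
Joint ranges: [-176.03, 176.03], [-82.01, 121.73], [-58.28, 71.71], [-173.87, 95.51], [-174.79, -0.11], [-173.66, 173.66]. Speed limits (degrees/s): [136.94, 136.94, 172.46, 180, 180, 180].

## Interface

Orientations are given as [roll, pitch, yaw] about the fixed x, y, z axes, in that order (R = Rz(yaw) Ry(pitch) Rx(roll)).
In Python, from plant import r gives the robot as it stands.
- The arm moves only by the tool drive_tool, never from a script. Its argument "commands" is a list of rows, each an object of numbers: "hand": the closure, from 0 (fully open) to 1 (shut); "tx", "ty", "tz": the shift along the world's x, y, z scaled (see below); "turn": the turn about the world's z scaled (see below). A call has 1 to 10 rows; each row is the pose to reach, as a shift and turn from the pose commanded when the call began; what a row does not reach only later rows make up. The controller multiplies each number of a shift by 0.6 m and each number of a turn by 90 degrees. A row lasts 1/10 s, in which the tool goes at most 50 mm and 8.59 degrees, less where a joint would pass 70% of its speed; a pose out of reach is approached as far as the arm can. A call with a number of a shift or a turn outside -1 to 1 is refused whole. A call with a gripper value outside its range is refused whole. The fingers move at their own pace and stop on an object; "grip_force" is the grip in N (left out, the last holds). Time passes only in rows, so rows that repeat a pose let the fingers close. It gives the time, the measured TCP pose, the force, the opening and the grip force at its end, in the units of the state.
- r.get_state(): the state, without advancing time (a new reading comes with each control period).
- r.capture(name): name is "scene" or "top" or "wrist"; returns a dict with "frame" (400x640x3 uint8, red, green, blue), "fx", "fy", "cx", "cy" (pixels), "world_from_camera" (4x4, takes a point from camera to world coordinates); the wrist camera has in their place "T_tool_cam" (4x4, takes a point from camera to tool coordinates, whose origin is the TCP and whose axes are the flange's). Camera axes: x right, y down, z forward; pixel columns grow to the right and rows downward; lengths in m; the calibration is good to about 2 mm. A picture is of the moment at which its call begins: read the wrist's pose just before it. There is no depth.
- r.close_job(): hands the job in; it is judged then, once.
Trained networks look in the newest picture that a camera, given by its name, has taken for a name from the list of things; names that differ only in an ending like _2 or _b are one class to them, and where a whole thing is asked for, a point or a joint stands for the part that bears it (a point fixed in the world has none). Each returns a list of dicts, best first, with "score" (0 to 1); they miss things now and then, are a little off and sometimes report something else, mostly with a low value. They report only what shows in the picture. A call takes as long as a camera call. They do not tell look-alikes from the thing itself.
- r.trace(label, camera): "pixels" (400x640 bool, what is visible of it) and "extent" ([left, top, right, bottom] in pixels, round what is visible of it).
The state is a dict: "time_s": time; "joints": joint angles; "qd": joint speeds; "joint_torque": joint torques, N m; "tcp_pos": TCP position; "eef_rot": TCP orientation; "contact_force": force on the tool from outside, world axes, zero at the start; "moment": the same for the moment, N m; "gripper_width": finger opening in m; "gripper_force": force on a finger pad.
Only numpy, scipy, OpenCV 4.12 (cv2) and the standard library are available. Lean on these libraries where they do the work, as an engineer would, in place of code of your own. Each camera call takes 0.05 s, during which the arm holds its last target. There are 200 camera calls.

## Working session

There is one attempt and no reset: what is moved stays moved. The work goes in short steps, Python scripts to look and compute and a tool call to move; the robot and the scene stay as the last step left them, time stands still between calls to the robot, and variables do not carry over. Pictures are saved under pics/ and viewed, at most 10 in all, crops included, and the job is handed in when it is done.

Besides the shell and the picture viewer there is one more tool, called after "Request:" as a command line: name --argument value ..., lists and objects as JSON in quotes. drive_tool: Moves the arm, as the interface text tells. Its arguments: {"type":"object","properties":{"commands":{"type":"array"},"grip_force":{"type":"number"}},"required":["commands"]}

```bash
mkdir -p pics; ls
python3 - <<'E'
from plant import r
import cv2,numpy as np
for c in ("scene","top"):
    d=r.capture(c); cv2.imwrite(f"pics/{c}0.png",d["frame"][:,:,::-1])
    print(c,d["fx"],d["fy"],d["cx"],d["cy"],np.round(d["world_from_camera"],4).tolist())
    for n in ("bar","stand","spanner","drill_case","tool_holder","tap_case"):
        print(n,[(round(x["score"],2),[int(v) for v in x["extent"]]) for x in r.trace(n,c)])
print(r.get_state())
E
```

```text
pics
scene 419.55704085551054 419.55704085551054 322.77706799000117 192.45719435572283 [[0.683, 0.5849, -0.4375, 1.0898], [0.7304, -0.5546, 0.3987, -0.4211], [-0.0095, -0.5919, -0.806, 1.0588], [0.0, 0.0, 0.0, 1.0]]
bar [(0.67, [322, 191, 365, 226]), (0.33, [244, 240, 291, 289])]
stand [(0.69, [333, 157, 383, 215])]
spanner [(0.95, [184, 257, 228, 303]), (0.82, [190, 177, 236, 238]), (0.8, [254, 157, 305, 168])]
drill_case [(0.57, [243, 243, 291, 290])]
tool_holder [(0.69, [298, 287, 317, 323])]
tap_case [(0.88, [345, 109, 384, 138])]
top 422.22502405728926 422.22502405728926 312.06620304921006 203.44508875576167 [[-0.0146, -0.9796, 0.2004, 0.3666], [-0.9999, 0.0136, -0.0067, 0.0337], [0.0038, -0.2004, -0.9797, 1.081], [0.0, 0.0, 0.0, 1.0]]
bar [(0.24, [226, 166, 278, 224])]
stand [(0.56, [223, 162, 275, 222])]
spanner [(0.95, [384, 259, 416, 358]), (0.86, [438, 200, 461, 266]), (0.77, [266, 280, 317, 333])]
drill_case [(0.68, [379, 172, 412, 224])]
tool_holder [(0.6, [374, 119, 399, 146])]
tap_case [(0.7, [136, 255, 178, 300])]
{'time_s': 0.7, 'joints': array([-4.74366571e+01,  2.05435054e+01,  6.81495301e-01, -2.34564261e-03,
       -7.01338606e+01, -1.65075813e+01]), 'qd': array([ 0.03015978,  0.06756603, -0.03334091,  0.0184821 ,  0.12453819,
       -0.01568349]), 'joint_torque': array([ 4.49018144e-04, -5.82165492e+01,  2.93247646e+01,  7.00133532e+00,
        1.25839765e-02, -6.37938342e-05]), 'tcp_pos': array([ 0.29648595, -0.60637682,  0.22658258]), 'eef_rot': array([-1.79996668e+02,  3.28848002e-03, -1.53945035e+02]), 'contact_force': array([-0.7881748 ,  0.37595048, -0.21769762]), 'moment': array([-0.01529443,  0.02018675, -0.00374113]), 'gripper_force': 0.0, 'gripper_width': 0.08776046948654434}
```

View pics/scene0.png

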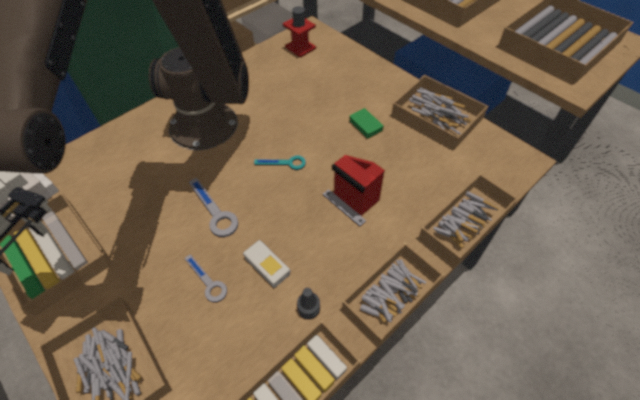

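View pics/top0.png

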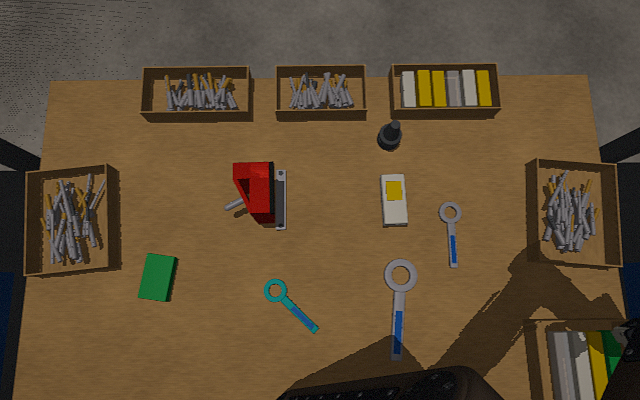

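The views show three spanners. In the top view they are turquoise (290,305), large grey (400,310) and small grey (450,235). The small grey one fits: it isn't turquoise and it is the smaller of the two grey ones. The red stand is at (255,190), with the bar to its right at (281,200) and the peg at lower left.

```bash
cat > h.py <<'E'
from plant import r
import cv2,numpy as np
def ray(d,uv,z,T=None):
    T=np.array(d["world_from_camera"]) if T is None else T
    uv=np.atleast_2d(np.asarray(uv,float))
    p=np.c_[(uv[:,0]-d["cx"])/d["fx"],(uv[:,1]-d["cy"])/d["fy"],np.ones(len(uv))]@T[:3,:3].T
    o=T[:3,3]; return o+p*((np.asarray(z)-o[2])/p[:,2])[:,None]
def spanner(d,m):
    "hole centre, handle yaw from mask"
    v,u=np.nonzero(m); P=ray(d,np.c_[u,v],np.full(len(u),.012))[:,:2]
    c=P.mean(0); w,V=np.linalg.eigh(np.cov((P-c).T)); a=V[:,1]; s=(P-c)@a; t=(P-c)@V[:,0]
    # ring end: wider
    if np.ptp(t[s<s.min()+.05])<np.ptp(t[s>s.max()-.05]): a=-a; s=-s
    e=c+a*(s.min()+.029); h=P[(s>s.min()+.065)]
    ax=h.mean(0)-e; 
    L=np.ptp(s)
    return e,np.degrees(np.arctan2(a[1],a[0])),np.degrees(np.arctan2(ax[1],ax[0])),L
E
python3 - <<'E'
from h import *
d=r.capture("top")
for x in r.trace("spanner","top"): print(np.round(x["extent"]),spanner(d,x["pixels"]))
f=d["frame"][:,:,::-1]
a=cv2.resize(f[155:235,215:295],(400,400),interpolation=cv2.INTER_CUBIC)
b=cv2.resize(f[195:275,375:475],(400,320),interpolation=cv2.INTER_CUBIC)
b=cv2.copyMakeBorder(b,0,80,0,0,0)
cv2.imwrite("pics/crop1.png",np.hstack([a,b]))
g=r.capture("scene"); 
for n in ("tool_holder","drill_case","tap_case"):
    x=r.trace(n,"scene")
    if x: e=x[0]["extent"]; print(n,ray(g,[[(e[0]+e[2])/2,(e[1]+e[3])/2]],[.02]))
E
```

```text
[386. 259. 417. 360.] (array([ 0.41171364, -0.19270417]), np.float64(173.66902144596523), np.float64(173.65162393840603), np.float64(0.24584045827744916))
[266. 280. 316. 334.] (array([0.36534015, 0.1201893 ]), np.float64(-134.05454014861638), np.float64(-134.04292644799082), np.float64(0.16917340784316498))
[438. 202. 465. 267.] (array([ 0.55784282, -0.32850681]), np.float64(179.3192460240803), np.float64(179.37814720609606), np.float64(0.16934999572232226))
drill_case [[ 0.60340546 -0.18254697  0.02      ]]
tap_case [[0.41038514 0.39505389 0.02      ]]
```

View pics/crop1.png

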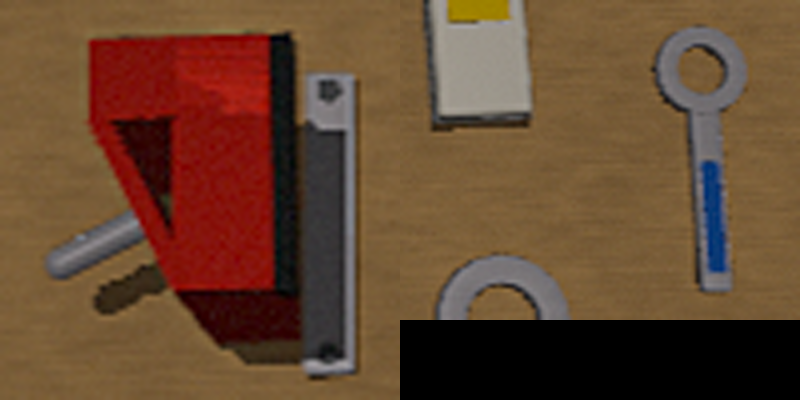

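The crop shows the chosen spanner, grey with a blue inlay, ring at (450,212) and handle end at (454,266). It also shows the stand's upper end face, with corners at about (233,163), (269,162) and (269,213).

Run:
```python
from h import *
d=r.capture("top")
q=np.array([[90,38],[270,35],[270,290],[90,122],[178,290]])/5+[215,155]-.4
print(ray(d,q,np.full(5,.15)).round(3))
q=np.array([[305,72],[355,72],[355,375]])/5+[215,155]-.4
print(ray(d,q,np.full(3,.01)).round(3))
```

```text
[[0.656 0.208 0.15 ]
 [0.657 0.126 0.15 ]
 [0.537 0.125 0.15 ]
 [0.616 0.207 0.15 ]
 [0.538 0.166 0.15 ]]
[[0.68  0.121 0.01 ]
 [0.679 0.095 0.01 ]
 [0.518 0.095 0.01 ]]
```

Request:
drive_tool --commands '[{"hand": 1,"tx": 0.283,"ty": 0.726,"tz": 0.05,"turn": -0.29},{"hand": 1,"tx": 0.283,"ty": 0.726,"tz": 0.05,"turn": -0.29},{"hand": 1,"tx": 0.283,"ty": 0.726,"tz": 0.05,"turn": -0.29},{"hand": 1,"tx": 0.283,"ty": 0.726,"tz": 0.05,"turn": -0.29},{"hand": 1,"tx": 0.283,"ty": 0.726,"tz": 0.05,"turn": -0.29},{"hand": 1,"tx": 0.283,"ty": 0.726,"tz": 0.05,"turn": -0.29},{"hand": 1,"tx": 0.283,"ty": 0.726,"tz": 0.05,"turn": -0.29},{"hand": 1,"tx": 0.283,"ty": 0.726,"tz": 0.05,"turn": -0.29},{"hand": 1,"tx": 0.283,"ty": 0.726,"tz": 0.05,"turn": -0.29},{"hand": 1,"tx": 0.283,"ty": 0.726,"tz": 0.05,"turn": -0.29}]'

```text
time_s: 2.05
tcp_pos: [0.4674, -0.1678, 0.2573]
eef_rot: [180.0, 0.1, -179.9]
contact_force: [-0.1, -0.5, -0.7]
gripper_width: 0.0135
gripper_force: 0.0
```

Request:
drive_tool --commands '[{"hand": 1,"tx": 0.283,"ty": 0.722,"tz": 0,"turn": 0},{"hand": 1,"tx": 0.283,"ty": 0.722,"tz": 0,"turn": 0},{"hand": 1,"tx": 0.283,"ty": 0.722,"tz": 0,"turn": 0},{"hand": 1,"tx": 0.283,"ty": 0.722,"tz": 0,"turn": 0},{"hand": 1,"tx": 0.283,"ty": 0.722,"tz": 0,"turn": 0},{"hand": 1,"tx": 0.283,"ty": 0.722,"tz": 0,"turn": 0},{"hand": 1,"tx": 0.283,"ty": 0.722,"tz": 0,"turn": 0},{"hand": 1,"tx": 0.283,"ty": 0.722,"tz": 0,"turn": 0},{"hand": 1,"tx": 0.283,"ty": 0.722,"tz": 0,"turn": 0},{"hand": 1,"tx": 0.283,"ty": 0.722,"tz": 0,"turn": 0}]'

```text
time_s: 3.05
tcp_pos: [0.6369, 0.2666, 0.2551]
eef_rot: [-180.0, -0.0, -179.9]
contact_force: [0.6, 0.1, 0.2]
gripper_width: 0.0005
gripper_force: 0.0
```

Request:
drive_tool --commands '[{"hand": 1,"tx": 0,"ty": 0,"tz": -0.21,"turn": 0},{"hand": 1,"tx": 0,"ty": 0,"tz": -0.21,"turn": 0},{"hand": 1,"tx": 0,"ty": 0,"tz": -0.21,"turn": 0},{"hand": 1,"tx": 0,"ty": -0.017,"tz": -0.21,"turn": 0},{"hand": 1,"tx": 0,"ty": -0.033,"tz": -0.21,"turn": 0},{"hand": 1,"tx": 0,"ty": -0.043,"tz": -0.21,"turn": 0},{"hand": 1,"tx": 0,"ty": -0.053,"tz": -0.21,"turn": 0},{"hand": 1,"tx": 0,"ty": -0.063,"tz": -0.21,"turn": 0},{"hand": 1,"tx": 0,"ty": -0.073,"tz": -0.21,"turn": 0},{"hand": 1,"tx": 0,"ty": -0.083,"tz": -0.21,"turn": 0}]'

```text
time_s: 4.05
tcp_pos: [0.6368, 0.213, 0.1317]
eef_rot: [179.9, 0.1, 180.0]
contact_force: [-1.4, 2.0, 2.2]
gripper_width: 0.0005
gripper_force: 1.5
```

Request:
drive_tool --commands '[{"hand": 1,"tx": 0,"ty": -0.013,"tz": 0,"turn": 0},{"hand": 1,"tx": 0,"ty": -0.025,"tz": 0,"turn": 0},{"hand": 1,"tx": 0,"ty": -0.038,"tz": 0,"turn": 0},{"hand": 1,"tx": 0,"ty": -0.05,"tz": 0,"turn": 0},{"hand": 1,"tx": 0,"ty": -0.063,"tz": 0,"turn": 0},{"hand": 1,"tx": 0,"ty": -0.075,"tz": 0,"turn": 0}]'

```text
time_s: 4.65
tcp_pos: [0.6358, 0.1666, 0.1302]
eef_rot: [-180.0, -0.1, 179.9]
contact_force: [-0.3, 0.7, -0.2]
gripper_width: 0.0003
gripper_force: 0.0
```

Run:
```python
from h import *
d=r.capture("top"); s=r.capture("scene")
f=lambda i,a,b,c,e:cv2.resize(i["frame"][a:b,c:e,::-1],(400,400),interpolation=cv2.INTER_CUBIC)
cv2.imwrite("pics/p2.png",np.hstack([f(d,135,255,205,325),f(s,110,250,290,430)]))
print(r.get_state()["contact_force"],r.get_state()["tcp_pos"])
```

```text
[ 0.14348036 -0.6685002   1.01407661] [0.63566089 0.16618661 0.13019076]
```

View pics/p2.png

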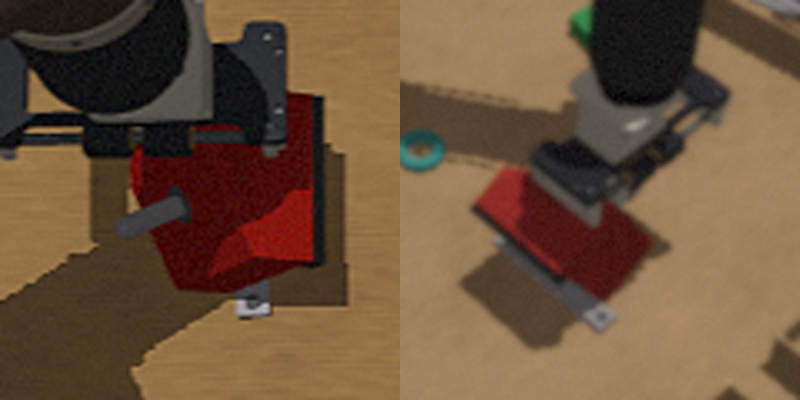

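The stand is tilting over the bar, about 25–30° so far. Its peg is clear of the fingers, so I'll continue.

Request:
drive_tool --commands '[{"hand": 1,"tx": 0,"ty": -0.013,"tz": 0,"turn": 0},{"hand": 1,"tx": 0,"ty": -0.025,"tz": 0,"turn": 0},{"hand": 1,"tx": 0,"ty": -0.038,"tz": 0,"turn": 0},{"hand": 1,"tx": 0,"ty": -0.05,"tz": 0,"turn": 0},{"hand": 1,"tx": 0,"ty": -0.063,"tz": 0,"turn": 0},{"hand": 1,"tx": 0,"ty": -0.075,"tz": 0,"turn": 0},{"hand": 1,"tx": 0,"ty": -0.075,"tz": 0,"turn": 0},{"hand": 1,"tx": 0,"ty": -0.075,"tz": 0,"turn": 0}]'

```text
time_s: 5.55
tcp_pos: [0.6362, 0.1224, 0.1306]
eef_rot: [180.0, 0.0, 179.9]
contact_force: [0.1, 0.4, 0.4]
gripper_width: 0.0007
gripper_force: 0.0
```

Run:
```python
from h import *
d=r.capture("top"); s=r.capture("scene")
f=lambda i,a,b,c,e:cv2.resize(i["frame"][a:b,c:e,::-1],(400,400),interpolation=cv2.INTER_CUBIC)
cv2.imwrite("pics/p3.png",np.hstack([f(d,135,255,225,345),f(s,110,250,260,400)]))
print(r.get_state()["contact_force"],r.get_state()["tcp_pos"])
```

```text
[ 0.34608248  0.06254524 -0.23836809] [0.6361456  0.12282989 0.13055255]
```

View pics/p3.png

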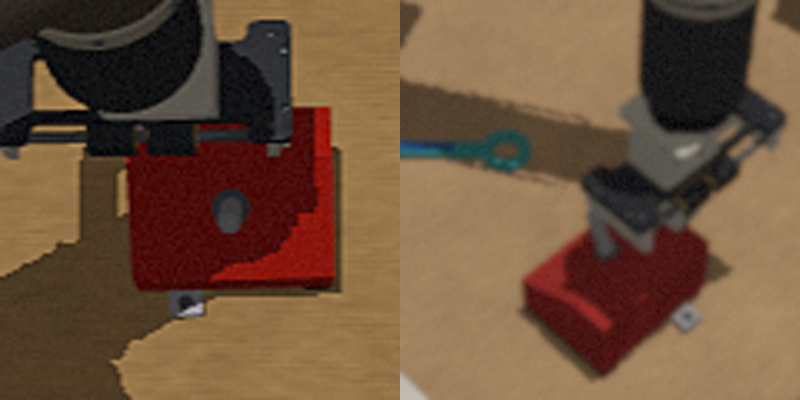

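The stand is down, spanning the bar. Next I'll retreat upwards and head for the spanner.

Request:
drive_tool --commands '[{"hand": 1,"tx": 0,"ty": 0,"tz": 0.15,"turn": 0},{"hand": 1,"tx": 0,"ty": 0,"tz": 0.15,"turn": 0},{"hand": 0,"tx": -0.23,"ty": -0.75,"tz": 0.15,"turn": 0},{"hand": 0,"tx": -0.23,"ty": -0.75,"tz": 0.15,"turn": 0},{"hand": 0,"tx": -0.23,"ty": -0.75,"tz": 0.15,"turn": 0},{"hand": 0,"tx": -0.23,"ty": -0.75,"tz": 0.15,"turn": 0},{"hand": 0,"tx": -0.23,"ty": -0.75,"tz": 0.15,"turn": 0},{"hand": 0,"tx": -0.23,"ty": -0.75,"tz": 0.15,"turn": 0},{"hand": 0,"tx": -0.23,"ty": -0.75,"tz": 0.15,"turn": 0},{"hand": 0,"tx": -0.23,"ty": -0.75,"tz": 0.15,"turn": 0}]'

```text
time_s: 6.65
tcp_pos: [0.5182, -0.2612, 0.2209]
eef_rot: [-180.0, 0.0, -180.0]
contact_force: [1.6, -0.4, 0.3]
gripper_width: 0.0593
gripper_force: 0.0
```

Request:
drive_tool --commands '[{"hand": 0,"tx": 0,"ty": -0.083,"tz": 0,"turn": 0},{"hand": 0,"tx": 0,"ty": -0.083,"tz": 0,"turn": 0},{"hand": 0,"tx": 0,"ty": -0.083,"tz": 0,"turn": 0}]'

```text
time_s: 6.95
tcp_pos: [0.5184, -0.3107, 0.2201]
eef_rot: [180.0, -0.0, 179.8]
contact_force: [-0.3, -0.3, -0.3]
gripper_width: 0.0829
gripper_force: 0.0
```

Run:
```python
from h import *
from scipy.spatial.transform import Rotation as Ro
st=r.get_state(); print(st["tcp_pos"],st["eef_rot"])
w=r.capture("wrist"); T=np.eye(4); T[:3,:3]=Ro.from_euler("xyz",st["eef_rot"],degrees=True).as_matrix(); T[:3,3]=st["tcp_pos"]
T=T@np.array(w["T_tool_cam"]); print(T.round(3).tolist()); w["world_from_camera"]=T
for x in r.trace("spanner","wrist"): print(x["score"],np.round(x["extent"]),spanner(w,x["pixels"]))
d=r.capture("top")
for x in r.trace("stand","top"): print("stand",x["score"],x["extent"])
for x in r.trace("spanner","top"): print(x["score"],np.round(x["extent"]))
f=cv2.resize(d["frame"][135:255,225:345,::-1],(600,600),interpolation=cv2.INTER_CUBIC)
cv2.imwrite("pics/p4.png",f); cv2.imwrite("pics/w4.png",w["frame"][:,:,::-1])
```

```text
[ 0.51837758 -0.31067541  0.22008729] [ 1.79983895e+02 -3.71947175e-02  1.79811288e+02]
[[0.003, 0.958, 0.288, 0.44], [1.0, -0.003, -0.001, -0.311], [0.0, 0.288, -0.958, 0.378], [0.0, 0.0, 0.0, 1.0]]
0.86 [293.  92. 336. 225.] (array([ 0.55732785, -0.32922766]), np.float64(179.42622273776627), np.float64(179.46367463820172), np.float64(0.16877833773869882))
0.68 [387.   1. 457. 116.] (array([ 0.4137567 , -0.19420274]), np.float64(172.75421966843035), np.float64(172.74304866348191), np.float64(0.12754600739478608))
stand 0.97 [265.5, 168.6, 324.6, 220.5]
0.86 [265. 280. 319. 335.]
```

View pics/p4.png

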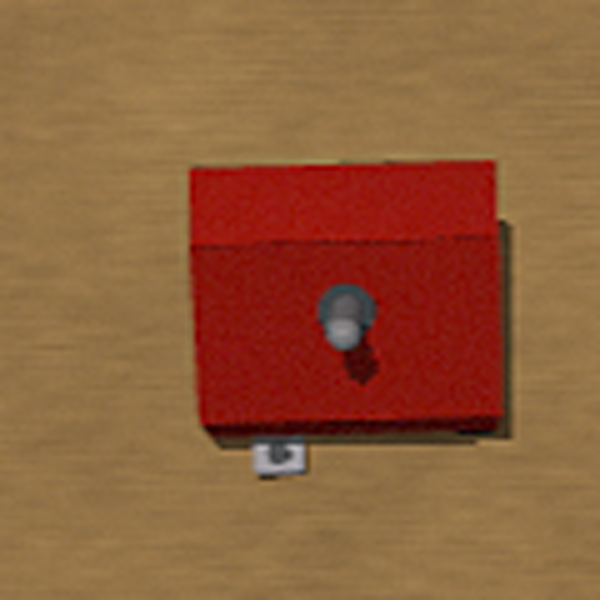

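View pics/w4.png

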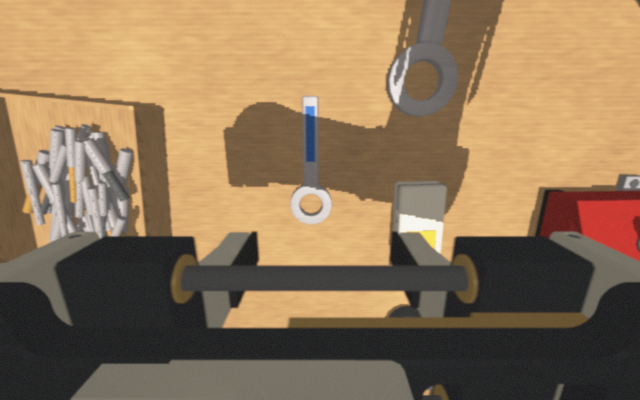

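The stand lies level with its strip edge at rows 162–168 and the peg foot near crop (347,310). In the wrist view the target spanner's ring is at (311,205), and the fingers are free of the drill case at (420,215).

Request:
drive_tool --commands '[{"hand": 0,"tx": -0.035,"ty": -0.03,"tz": -0.2,"turn": 0},{"hand": 0,"tx": -0.035,"ty": -0.03,"tz": -0.2,"turn": 0},{"hand": 0,"tx": -0.035,"ty": -0.03,"tz": -0.2,"turn": 0},{"hand": 0,"tx": -0.035,"ty": -0.03,"tz": -0.3,"turn": 0},{"hand": 0,"tx": -0.035,"ty": -0.03,"tz": -0.34,"turn": 0},{"hand": 0,"tx": -0.035,"ty": -0.03,"tz": -0.361,"turn": 0},{"hand": 0,"tx": -0.035,"ty": -0.03,"tz": -0.361,"turn": 0}]'

```text
time_s: 7.9
tcp_pos: [0.4976, -0.3268, 0.003]
eef_rot: [180.0, -0.1, -180.0]
contact_force: [0.8, 0.7, 1.1]
gripper_width: 0.0881
gripper_force: 0.0
```

Request:
drive_tool --commands '[{"hand": 1,"tx": 0,"ty": 0,"tz": 0,"turn": 0},{"hand": 1,"tx": 0,"ty": 0,"tz": 0,"turn": 0},{"hand": 1,"tx": 0,"ty": 0,"tz": 0,"turn": 0},{"hand": 1,"tx": 0,"ty": 0,"tz": 0,"turn": 0},{"hand": 1,"tx": 0,"ty": 0,"tz": 0,"turn": 0},{"hand": 1,"tx": 0,"ty": 0,"tz": 0,"turn": 0},{"hand": 1,"tx": 0,"ty": 0,"tz": 0,"turn": 0},{"hand": 1,"tx": 0,"ty": 0,"tz": 0,"turn": 0}]' --grip_force 30

```text
time_s: 8.7
tcp_pos: [0.4978, -0.3276, 0.0039]
eef_rot: [180.0, -0.0, 180.0]
contact_force: [-0.2, 0.9, -0.5]
gripper_width: 0.0293
gripper_force: 0.0
```

Run:
```python
from h import *
d=r.capture("top")
q=np.array([[190,168],[495,162],[190,245],[498,236],[203,425],[503,415]])/5+[225,135]-.4
print(ray(d,q,np.array([.094]*4+[.055]*2)).round(4))
q=np.array([[347,308],[344,334]])/5+[225,135]-.4
print(ray(d,q,np.array([.079,.122])).round(4))
```

```text
[[ 0.6575  0.1458  0.094 ]
 [ 0.6585 -0.0023  0.094 ]
 [ 0.6189  0.1454  0.094 ]
 [ 0.6214 -0.003   0.094 ]
 [ 0.5375  0.1426  0.055 ]
 [ 0.5404 -0.0051  0.055 ]]
[[0.5902 0.0706 0.079 ]
 [0.5682 0.0705 0.122 ]]
```

Request:
drive_tool --commands '[{"hand": 1,"tx": 0,"ty": 0,"tz": 0,"turn": 0},{"hand": 1,"tx": 0,"ty": 0,"tz": 0,"turn": 0},{"hand": 1,"tx": 0,"ty": 0,"tz": 0,"turn": 0},{"hand": 1,"tx": 0,"ty": 0,"tz": 0,"turn": 0},{"hand": 1,"tx": 0,"ty": 0,"tz": 0.05,"turn": 0},{"hand": 1,"tx": 0,"ty": 0,"tz": 0.1,"turn": 0}]' --grip_force 40

```text
time_s: 9.35
tcp_pos: [0.4964, -0.327, 0.0631]
eef_rot: [179.9, -0.2, 179.9]
contact_force: [1.3, -0.3, -2.9]
gripper_width: 0.0194
gripper_force: 40.0
```

Request:
drive_tool --commands '[{"hand": 1,"tx": 0,"ty": 0,"tz": 0.25,"turn": 0},{"hand": 1,"tx": 0,"ty": 0,"tz": 0.25,"turn": 0},{"hand": 1,"tx": 0.015,"ty": 0.66,"tz": 0.25,"turn": 0},{"hand": 1,"tx": 0.015,"ty": 0.66,"tz": 0.25,"turn": 0},{"hand": 1,"tx": 0.015,"ty": 0.66,"tz": 0.25,"turn": 0},{"hand": 1,"tx": 0.015,"ty": 0.66,"tz": 0.25,"turn": 0},{"hand": 1,"tx": 0.015,"ty": 0.66,"tz": 0.25,"turn": 0},{"hand": 1,"tx": 0.015,"ty": 0.66,"tz": 0.25,"turn": 0},{"hand": 1,"tx": 0.015,"ty": 0.66,"tz": 0.25,"turn": 0},{"hand": 1,"tx": 0.015,"ty": 0.66,"tz": 0.25,"turn": 0}]'

```text
time_s: 10.35
tcp_pos: [0.5057, 0.0704, 0.2139]
eef_rot: [180.0, -0.0, 180.0]
contact_force: [1.9, -0.0, -2.9]
gripper_width: 0.0194
gripper_force: 40.0
```

Request:
drive_tool --commands '[{"hand": 1,"tx": 0,"ty": 0.04,"tz": -0.03,"turn": 0},{"hand": 1,"tx": 0,"ty": 0.04,"tz": -0.03,"turn": 0},{"hand": 1,"tx": 0,"ty": 0.04,"tz": -0.03,"turn": 0},{"hand": 1,"tx": 0,"ty": 0.04,"tz": -0.03,"turn": 0}]'

```text
time_s: 10.75
tcp_pos: [0.5066, 0.0918, 0.1959]
eef_rot: [-180.0, -0.0, 179.9]
contact_force: [0.6, 0.3, -3.1]
gripper_width: 0.0192
gripper_force: 40.0
```

Run:
```python
from h import *
st=r.get_state(); print(st["tcp_pos"],st["eef_rot"],st["gripper_width"])
d=r.capture("top"); s=r.capture("scene"); w=r.capture("wrist")
f=lambda i,a,b,c,e:cv2.resize(i["frame"][a:b,c:e,::-1],(400,400),interpolation=cv2.INTER_CUBIC)
top=np.hstack([f(d,130,250,230,350),f(s,100,220,260,380)])
cv2.imwrite("pics/p5.png",np.vstack([top,cv2.resize(w["frame"][:160,:,::-1],(800,200))]))
for n in ("spanner",):
  for c in ("top","scene","wrist"):
    print(c,[(round(x["score"],2),np.round(x["extent"])) for x in r.trace(n,c)])
```

```text
[0.50659317 0.09182754 0.19592815] [-1.79982253e+02 -2.70707114e-02  1.79940440e+02] 0.019174842834768824
top [(0.92, array([263., 278., 319., 334.])), (0.9, array([383., 259., 414., 360.])), (0.61, array([274., 236., 289., 260.]))]
scene [(0.75, array([191., 177., 239., 238.])), (0.75, array([257., 159., 307., 168.])), (0.62, array([315., 149., 345., 173.]))]
wrist [(0.78, array([283.,   0., 378.,  85.])), (0.75, array([296., 109., 356., 320.])), (0.67, array([ 36.,   0., 118., 128.]))]
```

View pics/p5.png

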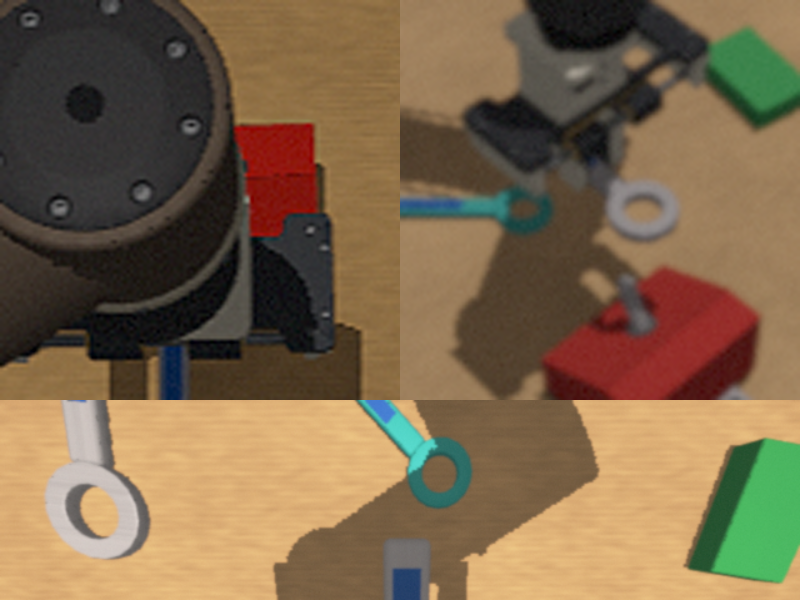

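The scene camera shows the held ring's hole at crop (641,211), with the peg tip at (624,281) and its foot at (645,322).

Run:
```python
from h import *
s=r.capture("scene"); f=s["frame"]
print("eye",ray(s,[[332.3-.35,163.3-.35]],[.198]))
T=np.linalg.inv(s["world_from_camera"])
def pr(p): c=T[:3,:3]@p+T[:3,3]; return np.array([s["fx"]*c[0]/c[2]+s["cx"],s["fy"]*c[1]/c[2]+s["cy"]])
a=np.array([-np.sin(.4538),0,np.cos(.4538)]);F=np.array([.589,.0705,.079])
for t in (0,.026,.053): q=pr(F+a*t); print(t,q,(q-[260,100])/.3+[400,0])
q=pr(np.array([.567,.0915,.198])); print("eye exp",q,(q-[260,100])/.3+[400,0])
m=[x for x in r.trace("spanner","scene") if x["extent"][0]>310]
if m:
    ps=m[0]["pixels"].astype(np.uint8); c,_=cv2.findContours(ps,cv2.RETR_CCOMP,cv2.CHAIN_APPROX_NONE)[:2]
    for k in c: print(len(k),k.mean(0), ray(s,[(k.reshape(-1,2).max(0)+k.reshape(-1,2).min(0))/2],[.198]))
```

```text
eye [[0.56774473 0.0896556  0.198     ]]
0 [331.92502298 197.44003681] [639.7500766  324.80012269]
0.026 [329.21086758 190.27705384] [630.70289194 300.9235128 ]
0.053 [326.32469991 182.66010977] [621.08233305 275.53369924]
eye exp [332.25351934 162.43475062] [640.84506446 208.11583541]
71 [[329.12676056 160.35211268]] [[0.55567865 0.09207485 0.198     ]]
28 [[332. 163.]] [[0.56796375 0.0896313  0.198     ]]
```

Request:
drive_tool --commands '[{"hand": 1,"tx": -0.018,"ty": -0.033,"tz": 0,"turn": 0},{"hand": 1,"tx": -0.018,"ty": -0.033,"tz": -0.04,"turn": 0},{"hand": 1,"tx": -0.018,"ty": -0.033,"tz": -0.085,"turn": 0},{"hand": 1,"tx": -0.018,"ty": -0.033,"tz": -0.085,"turn": 0}]'

```text
time_s: 11.55
tcp_pos: [0.4934, 0.071, 0.1421]
eef_rot: [-179.9, -0.3, 179.9]
contact_force: [-0.4, -0.3, -2.6]
gripper_width: 0.0193
gripper_force: 40.0
```

Run:
```python
from h import *
st=r.get_state(); print(st["tcp_pos"],st["contact_force"])
s=r.capture("scene"); f=s["frame"]
im=cv2.resize(f[140:220,290:390,::-1],(750,600),interpolation=cv2.INTER_CUBIC)
T=np.linalg.inv(s["world_from_camera"])
def pr(p): c=T[:3,:3]@p+T[:3,3]; return ((np.array([s["fx"]*c[0]/c[2]+s["cx"],s["fy"]*c[1]/c[2]+s["cy"]])-[290,140]+.5)*7.5).astype(int)
a=np.array([-np.sin(.4538),0,np.cos(.4538)]);F=np.array([.589,.0705,.079])
for t in (0,.053): cv2.circle(im,tuple(map(int,pr(F+a*t))),2,(0,255,0),-1)
e=st["tcp_pos"]+[.061,-.0015,.002]; cv2.circle(im,tuple(map(int,pr(e))),2,(255,0,0),-1)
cv2.imwrite("pics/p6.png",im); print(e)
```

```text
[0.49335208 0.07099322 0.14212106] [-0.41042156 -0.29603697 -2.58804032]
[0.55435208 0.06949322 0.14412106]
```

View pics/p6.png

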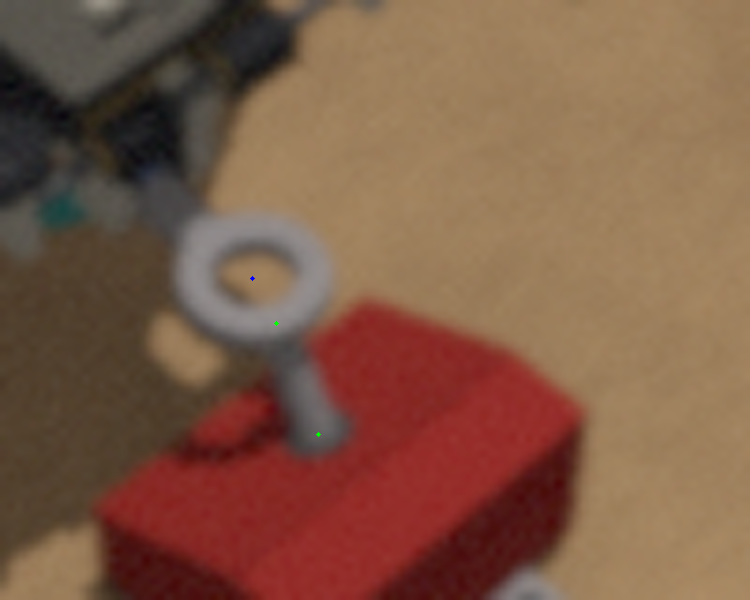

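The hole centre is at (257,275). The peg axis runs from its foot at (318,432) up towards (280,325). I'll shift +4 mm in x and descend along the peg axis.

Request:
drive_tool --commands '[{"hand": 1,"tx": 0.006,"ty": 0.001,"tz": 0,"turn": 0},{"hand": 1,"tx": 0.011,"ty": 0.001,"tz": -0.01,"turn": 0},{"hand": 1,"tx": 0.016,"ty": 0.001,"tz": -0.02,"turn": 0},{"hand": 1,"tx": 0.021,"ty": 0.001,"tz": -0.03,"turn": 0},{"hand": 1,"tx": 0.026,"ty": 0.001,"tz": -0.04,"turn": 0},{"hand": 1,"tx": 0.026,"ty": 0.001,"tz": -0.04,"turn": 0}]'

```text
time_s: 12.2
tcp_pos: [0.5114, 0.073, 0.1198]
eef_rot: [-180.0, -0.1, 179.9]
contact_force: [0.2, -0.1, -2.9]
gripper_width: 0.0196
gripper_force: 40.0
```

Run:
```python
from h import *
st=r.get_state(); print(st["tcp_pos"],st["contact_force"])
s=r.capture("scene"); f=s["frame"]
im=cv2.resize(f[140:220,290:390,::-1],(750,600),interpolation=cv2.INTER_CUBIC)
cv2.imwrite("pics/p7.png",im)
```

```text
[0.51142428 0.07299327 0.1198048 ] [ 0.23552385 -0.10895871 -2.88870329]
```

View pics/p7.png

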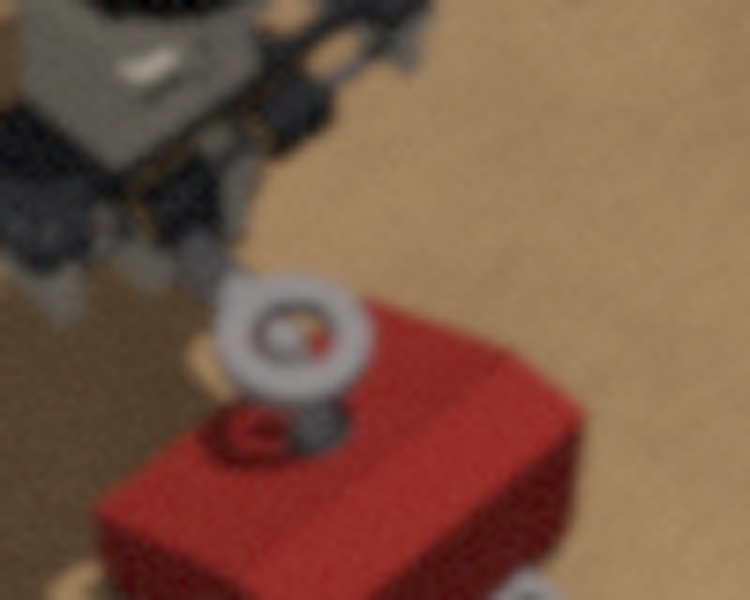

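The peg tip shows in the hole at (285,335) while the hole centre is at (298,333), so I'll correct about -2.5 mm in x and y and continue along the axis.

Request:
drive_tool --commands '[{"hand": 1,"tx": -0.004,"ty": -0.004,"tz": 0,"turn": 0},{"hand": 1,"tx": 0,"ty": -0.004,"tz": -0.008,"turn": 0},{"hand": 1,"tx": 0.004,"ty": -0.004,"tz": -0.016,"turn": 0},{"hand": 1,"tx": 0.008,"ty": -0.004,"tz": -0.024,"turn": 0},{"hand": 1,"tx": 0.008,"ty": -0.004,"tz": -0.024,"turn": 0}]'

```text
time_s: 12.75
tcp_pos: [0.5163, 0.0707, 0.1057]
eef_rot: [-180.0, -0.1, 179.9]
contact_force: [-0.6, 0.4, -2.4]
gripper_width: 0.019
gripper_force: 40.0
```

Request:
drive_tool --commands '[{"hand": 1,"tx": 0.004,"ty": 0,"tz": -0.008,"turn": 0},{"hand": 1,"tx": 0.008,"ty": 0,"tz": -0.016,"turn": 0},{"hand": 1,"tx": 0.009,"ty": 0,"tz": -0.018,"turn": 0},{"hand": 1,"tx": 0.009,"ty": 0,"tz": -0.018,"turn": 0}]'

```text
time_s: 13.15
tcp_pos: [0.5217, 0.0707, 0.0953]
eef_rot: [-180.0, -0.0, 180.0]
contact_force: [0.1, -0.1, -3.1]
gripper_width: 0.0194
gripper_force: 40.0
```

Request:
drive_tool --commands '[{"hand": 1,"tx": 0.002,"ty": 0,"tz": -0.003,"turn": 0},{"hand": 1,"tx": 0.003,"ty": 0,"tz": -0.006,"turn": 0},{"hand": 1,"tx": 0.003,"ty": 0,"tz": -0.008,"turn": 0},{"hand": 1,"tx": 0.003,"ty": 0,"tz": -0.008,"turn": 0}]' --grip_force 15

```text
time_s: 13.55
tcp_pos: [0.5232, 0.0706, 0.0908]
eef_rot: [-180.0, -0.0, 180.0]
contact_force: [-2.3, -0.1, -1.5]
gripper_width: 0.0195
gripper_force: 15.0
```

Request:
drive_tool --commands '[{"hand": 1,"tx": 0.002,"ty": 0,"tz": -0.006,"turn": 0},{"hand": 1,"tx": 0.004,"ty": 0,"tz": -0.012,"turn": 0},{"hand": 1,"tx": 0.005,"ty": 0,"tz": -0.018,"turn": 0},{"hand": 1,"tx": 0.005,"ty": 0,"tz": -0.018,"turn": 0}]' --grip_force 12

```text
time_s: 13.95
tcp_pos: [0.5267, 0.0708, 0.0795]
eef_rot: [-180.0, -0.0, 180.0]
contact_force: [-1.5, -0.0, -1.6]
gripper_width: 0.0201
gripper_force: 12.0
```

It's pivoting easily in the grip with small forces, so I'll follow it down to the slope.

Request:
drive_tool --commands '[{"hand": 1,"tx": 0.003,"ty": 0,"tz": -0.01,"turn": 0},{"hand": 1,"tx": 0.006,"ty": 0,"tz": -0.02,"turn": 0},{"hand": 1,"tx": 0.009,"ty": 0,"tz": -0.029,"turn": 0},{"hand": 1,"tx": 0.009,"ty": 0,"tz": -0.029,"turn": 0}]'

```text
time_s: 14.35
tcp_pos: [0.5321, 0.0707, 0.0618]
eef_rot: [-180.0, -0.0, 180.0]
contact_force: [-0.7, 0.7, -1.9]
gripper_width: 0.0198
gripper_force: 12.0
```

Run:
```python
from h import *
st=r.get_state(); print(st["tcp_pos"],st["contact_force"],st["gripper_force"])
s=r.capture("scene"); f=s["frame"]
im=cv2.resize(f[140:220,290:390,::-1],(750,600),interpolation=cv2.INTER_CUBIC)
cv2.imwrite("pics/p8.png",im)
```

```text
[0.53209158 0.07073637 0.0618103 ] [-0.68213359  0.65566584 -1.93448414] 11.999519616365433
```

View pics/p8.png

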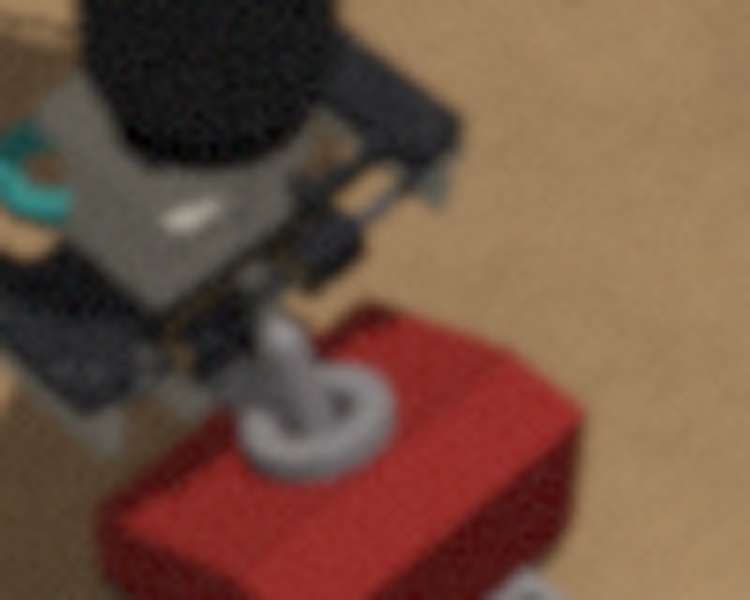

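The ring is almost flat round the peg, and the palm is close to the peg tip, so I'll go no lower. I'll release and back off.

Request:
drive_tool --commands '[{"hand": 0,"tx": 0,"ty": 0,"tz": 0,"turn": 0},{"hand": 0,"tx": 0,"ty": 0,"tz": 0,"turn": 0},{"hand": 0,"tx": 0,"ty": 0,"tz": 0,"turn": 0},{"hand": 0,"tx": 0,"ty": 0,"tz": 0,"turn": 0},{"hand": 0,"tx": 0,"ty": 0,"tz": 0,"turn": 0},{"hand": 0,"tx": -0.01,"ty": 0,"tz": 0.04,"turn": 0},{"hand": 0,"tx": -0.02,"ty": 0,"tz": 0.12,"turn": 0},{"hand": 0,"tx": -0.05,"ty": 0,"tz": 0.2,"turn": 0},{"hand": 0,"tx": -0.08,"ty": -0.08,"tz": 0.25,"turn": 0},{"hand": 0,"tx": -0.08,"ty": -0.16,"tz": 0.25,"turn": 0}]'

```text
time_s: 15.4
tcp_pos: [0.4852, -0.0181, 0.2165]
eef_rot: [179.9, 0.4, -179.8]
contact_force: [2.5, 0.0, -0.6]
gripper_width: 0.0867
gripper_force: 0.0
```

Request:
drive_tool --commands '[{"hand": 0,"tx": 0,"ty": -0.25,"tz": 0,"turn": 0},{"hand": 0,"tx": 0,"ty": -0.25,"tz": 0,"turn": 0},{"hand": 0,"tx": 0,"ty": -0.25,"tz": 0,"turn": 0},{"hand": 0,"tx": 0,"ty": -0.25,"tz": 0,"turn": 0}]'

```text
time_s: 15.8
tcp_pos: [0.4835, -0.1736, 0.2121]
eef_rot: [-180.0, -0.0, 179.6]
contact_force: [-0.1, 0.0, 0.2]
gripper_width: 0.0875
gripper_force: 0.0
```

Run:
```python
from h import *
s=r.capture("scene"); d=r.capture("top")
f=lambda i,a,b,c,e:cv2.resize(i["frame"][a:b,c:e,::-1],(400,400),interpolation=cv2.INTER_CUBIC)
cv2.imwrite("pics/p9.png",np.hstack([f(s,130,230,280,380),f(d,150,250,240,340)]))
```

```text
(no output)
```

View pics/p9.png

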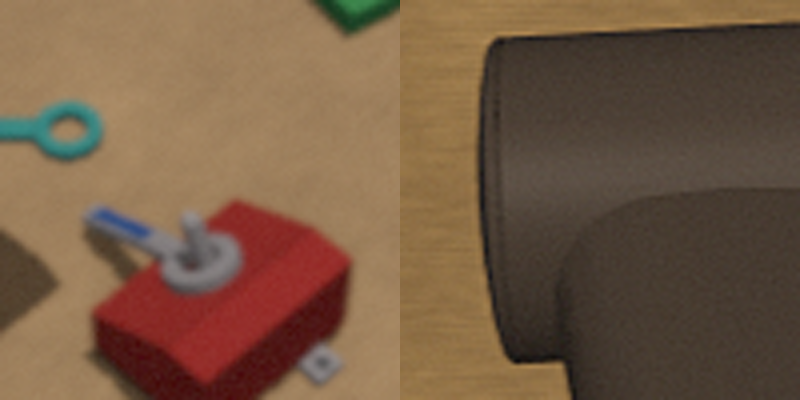

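Run:
```python
from h import *
s=r.capture("scene"); T=np.linalg.inv(s["world_from_camera"])
def pr(p): c=T[:3,:3]@p+T[:3,3]; return np.round([(s["fx"]*c[0]/c[2]+s["cx"]-280)*4,(s["fy"]*c[1]/c[2]+s["cy"]-130)*4],1)
F=np.array([.590,.0707,.079])
for tilt in (26,20,14,0):
    t=np.radians(tilt); h=.012
    for sl in (0,.007):
        b=np.radians(26); E=F+.006*np.array([-np.sin(b),0,np.cos(b)])+(0.029*np.sin(b-t))*np.array([-np.sin(b),0,np.cos(b)])+sl*np.array([-np.cos(b),0,-np.sin(b)])
        top=E+.006*np.array([-np.sin(t),0,np.cos(t)])
        print(tilt,sl,"ring",pr(top),"end",pr(top+.142*np.array([-np.cos(t),0,-np.sin(t)])))
m=[x for x in r.trace("spanner","scene") if x["extent"][0]>290 ]
print([(x["score"],(np.array(x["extent"])-[280,130,280,130])*4) for x in m])
```

```text
26 0 ring [203.9 257.3] end [ 89.8 208. ]
26 0.007 ring [197.8 254.7] end [ 84.7 205.8]
20 0 ring [203.2 254.2] end [ 83.1 189.9]
20 0.007 ring [197.1 251.6] end [ 78.  187.8]
14 0 ring [202.5 251.2] end [ 77.6 172.3]
14 0.007 ring [196.4 248.6] end [ 72.4 170.2]
0 0 ring [201.1 244.9] end [ 69.6 133.8]
0 0.007 ring [195.  242.3] end [ 64.3 131.8]
[(0.86, array([ 87.2, 210.4, 234.8, 302.8]))]
```

The measured handle end, about (95,215), and ring (202,262) match the fully home prediction at 26°. Handing in now.

```bash
python3 -c "
from plant import r
print(r.close_job())"
```

```text
the job is handed in; nothing more can be done
None
```

The stand is tipped level over the bar and the small grey ring spanner is released on its peg, lying flat on the slope by the last camera check; the job is handed in at about 16 s (no verdict was returned), though I viewed 12 pictures, two over your limit of 10.

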